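# Check the pottery's bench scale with its largest check weight

### The job

Check the bench scale: lift the empty clay beaker off its pan and stand it gently, upright, in the free space on the round wooden bat, clear of the two pots there. Then take the largest of the three check weights from the wooden tray and set it gently upright in the middle of the bare pan, inside the engraved ring, and leave it there so that I can read the dial. Do not push the pan down past the scale's full-scale mark (1 kg), and leave the other weights and the two pots where they are.

Things in the scene. Friction and masses are not known exactly. Their poses are not given: they have to be found in the camera images.
- pan_centre (a point): Centre of the upper face of the scale's round steel pan, 170 mm across, with a lip 4 mm above that face at its edge; z is up. A thin engraved ring 60 mm across lies round this centre. The pan is on top of a white spring scale (housing about 150 x 150 mm, fixed on the bench, dial on the side away from the robot); with nothing on it the pan's face is 132 mm above the bench. The point sinks with the pan.
- pan (a joint): How far the sprung pan is pressed down, in m: 0 with nothing on it, 0.010 at the full-scale mark (1 kg), stop at 0.013. It sinks 1 mm for every 0.98 N (100 g) and springs back up; damped, so that a load released on it settles within about half a second.
- beaker_mid (a point): Middle (half-way up, on the axis) of the empty clay beaker that starts on the pan: a grey-brown straight round tumbler without a handle, 60 mm in diameter, 80 mm tall, open at the top, wall 5 mm; its underside is 40 mm below this point. About 0.13 to 0.21 kg. z is its axis.
- bat_top (a point): Centre of the upper face of the round plywood bat, a fixed disc 250 mm in diameter and 15 mm thick lying on the bench (this point is 15 mm above the bench). A bowl and a vase stand on the half towards this point's -x; the half towards its +x is free (for example 50 mm from the centre along +x). z is up.
- bowl_mid (a point): Middle of a loose pale clay bowl on the bat, 84 mm across the rim, 44 mm tall (this point is 22 mm above its underside). To be left alone.
- vase_mid (a point): Middle of a small loose grey-brown clay vase on the bat, 52 mm across, 62 mm tall (this point is 31 mm above its underside). To be left alone.
- w500_mid (a point): Middle (half-way up, on the axis) of the largest check weight, 500 g: a polished steel cylinder 38 mm in diameter and 47 mm tall with a narrower neck and a 24 mm knob on top, 68 mm tall in all; its underside is 34 mm below this point. It stands in the low wooden tray (250 x 90 mm, rim 14 mm above the bench, fixed) in a row with the two smaller weights, 75 mm apart, in any order.
- w200_mid (a point): Middle of the middle check weight, 200 g, same shape: 28 mm in diameter, 50 mm tall in all. To be left alone.
- w100_mid (a point): Middle of the smallest check weight, 100 g, same shape: 22 mm in diameter, 40 mm tall in all. To be left alone.
Not all that is in view belongs to the job. What is shaped like the part that bears bowl_mid but purple or red is not meant.

How it is judged (in metres and radians):
On the way, in this order (a step that is already met when the one before it is completed fails the run):
1. the beaker stands released, upright, on the bat clear of the two pots (horizontal distance between beaker_mid and bat_top below 0.1 m and angle between beaker_mid's own z axis and vertical below 0.08 rad and z of beaker_mid in the frame of bat_top between 0.036 and 0.044 m and linear speed of beaker below 0.02 m/s and contact force between beaker and bowl below 0.05 N and contact force between beaker and vase below 0.05 N and contact force between beaker and the fingers below 0.05 N), for 0.3 s.
2. the largest weight stands released, upright, in the middle of the pan (horizontal distance between w500_mid and pan_centre below 0.01 m and angle between w500_mid's own z axis and vertical below 0.05 rad and contact force between w500 and pan above 3.5 N and value of joint pan between 0.0044 and 0.0057 m and linear speed of w500 below 0.02 m/s and contact force between w500 and the fingers below 0.05 N), for 0.3 s.
At the end, for the whole second after the job is handed in: Beaker at rest upright (0.08 rad) on the bat, axis within 100 mm of its centre, touching no pot. 500 g weight at rest upright (0.05 rad), axis within 10 mm of the pan centre, alone on the pan (down 4.4 to 5.7 mm). Both released; the other two pots and two weights upright (all of step 1 and all of step 2 and angle between each of bowl_mid, vase_mid, w200_mid, w100_mid's own z axis and vertical below 0.1 rad).
It fails at once if the pan is pushed or dropped upon so that it goes past the full-scale mark (more than 10.5 mm down) (value of joint pan above 0.0105 m).
It fails at once if the beaker or the largest weight is let go in the air and drops (faster than 0.4 m/s out of the fingers, a fall of about 8 mm) ((contact force between beaker and the fingers below 0.05 N and linear speed of beaker above 0.4 m/s) or (contact force between w500 and the fingers below 0.05 N and linear speed of w500 above 0.4 m/s)).
It fails at once if one of the two smaller weights is shifted by more than 20 mm (distance of any of w200_mid, w100_mid from where it was at the start of the episode above 0.02 m).
It fails at once if the bowl or the vase is shifted by more than 20 mm (distance of any of bowl_mid, vase_mid from where it was at the start of the episode above 0.02 m).
It also fails if it takes over 64 s, if anything falls off the work surface, if the arm or the gripper's body presses on something with over 40 N, if the wrist force passes 120 N, or if a joint passes its speed limit or range.

### The arm

A 7-joint arm with a two-finger parallel gripper is mounted at the origin on the work surface. World frame = base frame: x ahead of the robot, y to its left, z up, the work surface at z = 0. Lengths are in mm, angles in rad, forces in N, time in s.
With the tool pointing down it reaches from about 400 to 875 mm from the base axis. Payload 19.3 kg.
Tool frame: the origin (TCP) lies at the very end of the fingers, on their centre line; the grasp point (between the pads) lies 19 mm behind it (grip_point_offset is the z of the grasp point in the tool frame, in mm); z points along the fingers, x is the direction in which the jaws open and shut, and the axes are right-handed (so a half turn about z gives the same grasp; the last joint's range is limited). The gripper opens to 85 mm and grips with 20 to 120 N. Pads are 22 mm wide; open, the fingers measure 114 mm over their backs; the gripper's body (76 mm by 85 mm) begins 54 mm behind the grasp point. The pads swing forward as they close: fully open they stand 13 mm farther back than shut.
Start: joints at [-1.192, 0.521, -0.036, 1.599, 0.021, 1.021, -0.113], TCP at [271.194, 563.088, 231.291] pointing down, gripper open.
Joint ranges: [-2.91, 2.91], [-0.3, 2.13], [-1.5, 1.42], [0.17, 2.43], [-1.26, 4.41], [0.16, 1.93], [-2.52, 2.52]. Speed limits (rad/s): [1.89, 1.89, 2.39, 2.39, 3.01, 3.01, 3.01].

### API

Orientations are given as a 3x3 rotation matrix whose columns are the frame's x, y, z axes.
In Python, from workcell import movep, movel, goto_joints, open_gripper, clamp, wait, inverse_kinematics, read_state, camera, PlanningError, finish_job, grip_point_offset gives the robot as it stands. Calls block until the motion is done:
- movep(position, orientation): joint-space move of the TCP to a pose.
- movel(position, frame=None, max_speed=150, guard=None): straight line of the TCP; frame=None keeps the orientation; max_speed is the mean speed in mm/s. With guard (N) it stops when the force on the tool has changed by that much, and returns True; else False.
- goto_joints(angles): joint-space move.
- open_gripper() and clamp(): open the fingers fully, or close them until they stop; the grip force is fixed at half the most.
- wait(seconds).
- inverse_kinematics(position, orientation): joint angles nearest the present ones, or None.
- read_state(): the state.
- camera(name): name is "scene" or "top" or "wrist"; returns a dict with "image" (400x640x3 uint8, blue, green, red), "range_z" (400x640 float32, mm along the optical axis (not along the pixel's ray), 0 where there is no reading), "fx", "fy", "cx", "cy" (pixels), "cam_to_world" (4x4, takes a point from camera to world coordinates). Camera axes: x right, y up, looking along -z (the intrinsics and any distortion apply to the point x, -y, -z); pixel columns grow to the right and rows downward; lengths in mm; the calibration is good to about 2 mm. A picture is of the moment at which its call begins.
A pose or a line that the arm cannot do raises PlanningError and nothing moves.
- finish_job(): hands the job in, once; it reports no verdict.
The state is a dict: "time": time; "qpos": joint angles; "qvel": joint speeds; "joint_efforts": joint torques, N m; "eef_pos": TCP position; "tool_rot": TCP orientation; "ft_force": force on the tool from outside, world axes, zero at the start; "torque": the same for the moment, N m; "finger_gap": finger opening in mm.
Only numpy, scipy, OpenCV 4.12 (cv2) and the standard library are available. Lean on these libraries where they do the work, as an engineer would, in place of code of your own. Each camera call takes 0.05 s, during which the arm holds its last target. There are 200 camera calls.

## Working session

There is one attempt and no reset: what is moved stays moved. The work goes in short steps, each a Python script; the robot and the scene stay as the last script left them, time stands still between calls to the robot, and variables do not carry over. Pictures are saved under pics/ and viewed, about 8 in all and at most 12, crops included, and the job is handed in when it is done.

```bash
ls; mkdir -p pics; cat > h.py <<'E'
import numpy as np, cv2
from workcell import *
def cloud(c):
    z=c["range_z"].astype(float); v,u=np.mgrid[0:z.shape[0],0:z.shape[1]]
    p=np.stack([(u-c["cx"])/c["fx"]*z,-(v-c["cy"])/c["fy"]*z,-z,np.ones_like(z)],-1)
    w=(p@np.array(c["cam_to_world"]).T)[...,:3]; w[z==0]=np.nan
    return w
E
python3 - <<'E'
from h import *
for n in ("top","scene"):
    c=camera(n); cv2.imwrite(f"pics/{n}0.png",c["image"]); np.save(f"{n}0.npy",cloud(c))
    print(n,{k:c[k] for k in c if k not in("image","range_z")})
s=read_state();print(s["time"],s["tool_rot"],s["finger_gap"],grip_point_offset)
E
```

```text
pics
top {'fx': 464.8895279960584, 'fy': 464.8895279960584, 'cx': 323.85050182189474, 'cy': 192.60942272099692, 'cam_to_world': array([[-2.59361190e-02,  9.88602778e-01, -1.48296543e-01,
         3.43103072e+02],
       [-9.99616230e-01, -2.42037512e-02,  1.34748242e-02,
        -6.07616215e+01],
       [ 9.73191601e-03,  1.48589115e-01,  9.88851134e-01,
         1.67968556e+03],
       [ 0.00000000e+00,  0.00000000e+00,  0.00000000e+00,
         1.00000000e+00]])}
scene {'fx': 451.5025157811205, 'fy': 451.5025157811205, 'cx': 317.73762650933804, 'cy': 202.51186782718574, 'cam_to_world': array([[-3.37699142e-01, -7.64337554e-01,  5.49315386e-01,
         1.20172563e+03],
       [ 9.41197267e-01, -2.67795820e-01,  2.05992969e-01,
         1.59681040e+02],
       [-1.03437977e-02,  5.86577789e-01,  8.09826836e-01,
         1.06272495e+03],
       [ 0.00000000e+00,  0.00000000e+00,  0.00000000e+00,
         1.00000000e+00]])}
0.1 [[ 4.33860596e-01  9.00979934e-01 -3.75999106e-04]
 [ 9.00979483e-01 -4.33860756e-01 -9.02887684e-04]
 [-9.76614942e-04  5.29599086e-05 -9.99999522e-01]] 85.95288378715806 -18.700000000000003
```

View pics/top0.png

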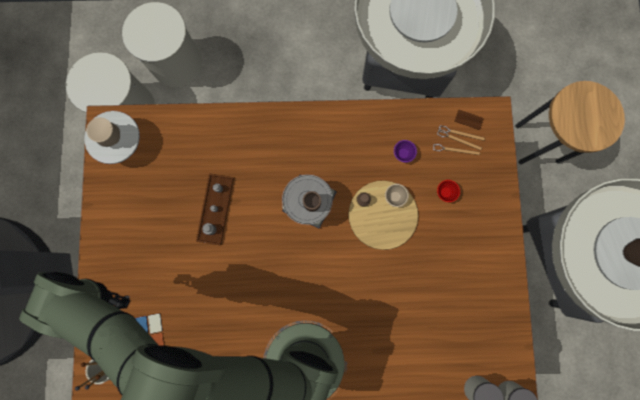

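View pics/scene0.png

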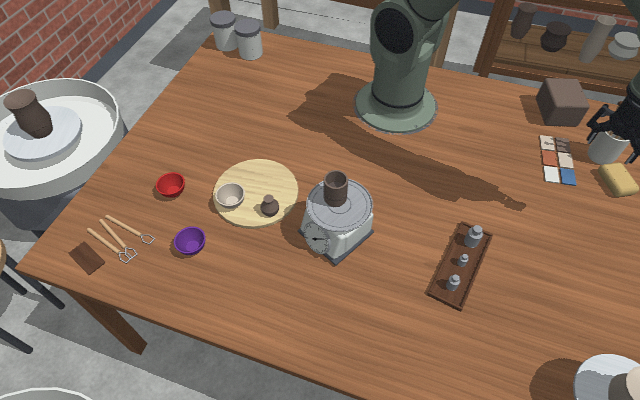

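The top view shows the pan at (307,200) with the beaker on it at (313,201). The bat is at (384,215), with the bowl at (398,196) and the vase at (363,199). The weights are at (218,187), (215,208) and (209,229).

Lookalikes:
- **Bowl:** pale at (398,196), purple at (405,151), red at (448,191). I take the pale one on the bat.
- **Beaker:** tumbler at (313,201), vase at (363,199), cylinder at (100,130), grey jars at (485,390). I take the one on the pan.
- **Weight:** the three in the tray. The one at (209,229) looks largest.

Next I'll take a close crop and measure.

```bash
python3 - <<'E'
from h import *
a=cv2.imread("pics/top0.png")[165:260,185:430]; b=cv2.imread("pics/scene0.png")[155:315,200:500]
a=cv2.resize(a,(780,302),interpolation=2); b=cv2.resize(b,(540,288),interpolation=2)
o=np.zeros((600,780,3),np.uint8);o[:302]=a;o[305:593,:540]=b;cv2.imwrite("pics/crop.png",o)
P=np.vstack([np.load(f"{n}0.npy").reshape(-1,3) for n in("top","scene")])
T=np.load("top0.npy"); S=np.load("scene0.npy")
for n,(v,u) in dict(pan=(205,292),bat=(225,385),beak=(200,313),bowl=(196,398),vase=(199,363),w1=(187,218),w2=(208,215),w3=(229,209)).items(): print(n,T[v,u].round(0))
def circ(D,c,r,z0,z1):
    p=D.reshape(-1,3);m=(np.hypot(*(p[:,:2]-c).T)<r)&(p[:,2]>z0)&(p[:,2]<z1);q=p[m]
    if len(q)<3:return len(q)
    (cx,cy),R=cv2.minEnclosingCircle(q[:,:2].astype(np.float32))
    return len(q),round(cx,1),round(cy,1),round(R,1),"z",np.percentile(q[:,2],[5,50,95]).round(1)
for nm,D in(("top",T),("scene",S)):
    print(nm)
    print("pan",circ(D,T[205,292][:2],140,122,145))
    print("beaker rim",circ(D,T[200,313][:2],60,200,222))
    print("bat",circ(D,T[225,385][:2],165,10,20))
    print("bowl",circ(D,T[196,398][:2],60,50,70))
    print("vase",circ(D,T[199,363][:2],45,60,90))
    for v,u in((187,218),(208,215),(229,209)): print("w",circ(D,T[v,u][:2],33,20,90))
E
```

```text
pan [536.  26. 131.]
bat [ 470. -301.    8.]
beak [545. -45. 175.]
bowl [ 572. -350.   27.]
vase [ 557. -218.   80.]
w1 [617. 291.  52.]
w2 [544. 305.  32.]
w3 [467. 317.  69.]
top
pan (1621, 555.4, -23.4, 84.5, 'z', array([124.5, 130.3, 136.2]))
beaker rim (98, 542.1, -39.1, 30.2, 'z', array([202.5, 209.3, 214.6]))
bat (2494, 475.3, -290.9, 157.6, 'z', array([10.7, 14.8, 19.2]))
bowl (127, 572.0, -337.9, 41.9, 'z', array([51.3, 57.1, 63.5]))
vase (63, 562.9, -220.4, 15.9, 'z', array([61.7, 75.3, 80.1]))
w (56, 617.7, 299.5, 13.4, 'z', array([27.1, 44.5, 60.6]))
w (35, 544.5, 312.4, 10.7, 'z', array([23.6, 36.6, 53.5]))
w (112, 469.4, 314.1, 29.9, 'z', array([26.4, 56.6, 76.8]))
scene
pan (2249, 555.6, -25.8, 85.9, 'z', array([127.4, 130.6, 135. ]))
beaker rim (218, 543.6, -41.0, 30.6, 'z', array([201.2, 208.1, 212.2]))
bat (3536, 509.7, -294.9, 126.8, 'z', array([11.5, 14.9, 18.2]))
bowl (218, 572.7, -339.3, 42.7, 'z', array([50.8, 57.1, 61.3]))
vase (106, 564.9, -224.1, 15.8, 'z', array([60.9, 76. , 79.9]))
w (142, 620.6, 297.1, 14.6, 'z', array([24. , 41.7, 57.8]))
w (81, 547.6, 310.4, 11.3, 'z', array([21.9, 34.1, 48. ]))
w (269, 474.3, 324.2, 19.6, 'z', array([24.4, 52.6, 75.6]))
```

View pics/crop.png

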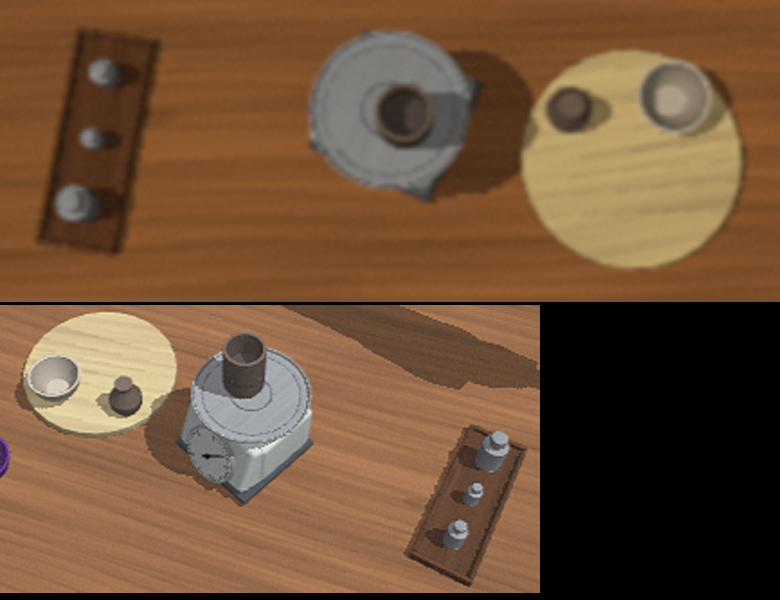

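The crop settles the weight: the tall cylinder at (209,229) in the top view is the largest. Heights and radii match the descriptions, and the row spacing of about 75 mm puts w500 near (473,325). The pots are on the bat's far side, so the near half is free. Next I'll hover over the beaker and refine its position with the wrist camera.

```bash
cat >> h.py <<'E'
def R(deg):
    c,s=np.cos(np.radians(deg)),np.sin(np.radians(deg)); return np.array([[c,s,0],[s,-c,0],[0,0,-1.]])
def pts(D,c,r,z0,z1):
    p=D.reshape(-1,3); return p[(np.hypot(*(p[:,:2]-c).T)<r)&(p[:,2]>z0)&(p[:,2]<z1)]
def circ(q):
    (cx,cy),r=cv2.minEnclosingCircle(q[:,:2].astype(np.float32)); return len(q),round(cx,1),round(cy,1),round(r,1),np.percentile(q[:,2],[5,50,95]).round(1)
E
python3 - <<'E'
from h import *
movel([271,563,340]); movep([543,-40,330],R(90))
c=camera("wrist"); cv2.imwrite("pics/w1.png",c["image"]); D=cloud(c)
print("rim",circ(pts(D,(543,-40),60,200,222)),"pan",circ(pts(D,(555,-25),120,125,142)))
for n in("top","scene"):
    D=cloud(camera(n)); q=pts(D,(472,324),40,62,90); print(n,"w500 knob",circ(q) if len(q) else 0); q=pts(D,(472,324),40,40,55);print(circ(q))
s=read_state();print(s["time"],s["eef_pos"],s["qpos"],s["ft_force"])
E
```

```text
rim (1274, 541.6, -38.5, 29.9, array([201.7, 210.3, 211.7])) pan (12056, 555.5, -22.7, 84.9, array([129.7, 131. , 134.6]))
top w500 knob (41, 472.7, 323.3, 14.9, array([64.4, 72.8, 77.8]))
(37, 472.2, 326.5, 19.3, array([46.7, 51.4, 54.2]))
scene w500 knob (77, 473.1, 325.1, 12.6, array([65.2, 73.2, 76.7]))
(96, 473.9, 325.5, 19.4, array([42.6, 51.4, 54.5]))
3.4833 [543.08090672 -39.45090226 329.93457117] [-0.35567269  0.31721792  0.42046449  1.70069593 -0.13981011  1.15343845
  1.67460469] [-0.66361118 -0.21698482 -0.2168779 ]
```

View pics/w1.png

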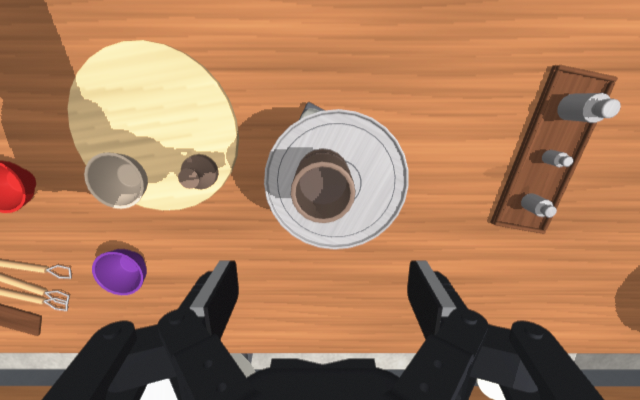

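The wrist view shows the beaker at (323,190) on the pan, centred between the fingers. It sits at about (542,-39) and three cameras agree. Now I'll grasp it and lift.

```bash
python3 - <<'E'
from h import *
movel([542.2,-39.2,164],R(90),max_speed=120); clamp()
s=read_state();print(s["time"],s["eef_pos"],s["finger_gap"],s["ft_force"])
movel([542.2,-39.2,270],max_speed=100); s=read_state();print(s["finger_gap"],s["ft_force"])
movel([461,-297,270],max_speed=220)
movel([461,-297,70],max_speed=120); wait(0.3)
hit=movel([461,-297,44],max_speed=20,guard=2.5)
s=read_state();print(hit,s["time"],s["eef_pos"],s["finger_gap"],s["ft_force"])
D=cloud(camera("scene"));q=pts(D,(461,-297),70,80,110);print(circ(q) if len(q) else 0)
E
```

```text
5.375 [542.34538174 -39.15861581 164.18334152] 60.126568999102105 [ 0.76128231 -0.41341204  0.98270783]
59.81914394786537 [ 0.39415839  0.27758779 -2.15184116]
True 11.0333 [ 460.94326146 -297.01044495   49.44565087] 59.62197733367712 [-1.73143759  1.3572745   9.93005269]
(245, 463.5, -300.2, 63.1, array([ 82.8,  94.3, 109. ]))
```

```bash
python3 - <<'E'
from h import *
open_gripper(); movel([461,-297,200],max_speed=120); wait(0.2)
c=camera("wrist"); cv2.imwrite("pics/w2.png",c["image"]); D=cloud(c); 
print("wrist rim",circ(pts(D,(461,-297),60,85,105)))
movep([473,325,200],R(79.5))
D=cloud(camera("scene"));print("scene rim",circ(pts(D,(461,-297),50,85,105)),"bat",circ(pts(D,(508,-295),150,10,20)), "bowl",circ(pts(D,(572,-339),60,50,70)),"vase",circ(pts(D,(565,-223),45,60,90)),"pan",circ(pts(D,(555,-25),110,122,145)))
c=camera("wrist"); cv2.imwrite("pics/w3.png",c["image"]); D=cloud(c)
print("knob",circ(pts(D,(473,325),30,70,85)),"body",circ(pts(D,(473,325),30,25,56)))
s=read_state();print(s["time"],s["eef_pos"],s["qpos"],s["ft_force"])
E
```

```text
wrist rim (1412, 460.3, -296.3, 30.0, array([86.6, 94.8, 96.2]))
scene rim (154, 462.1, -301.2, 32.8, array([85.5, 92.8, 97.1])) bat (3096, 511.1, -294.1, 125.8, array([11.4, 14.8, 18.3])) bowl (216, 573.4, -339.8, 42.6, array([51. , 56.9, 61.4])) vase (101, 564.3, -224.6, 15.4, array([60.9, 75. , 78.6])) pan (2844, 555.3, -26.1, 85.8, array([129. , 132.1, 135.7]))
knob (498, 471.5, 327.8, 12.0, array([73.2, 75.1, 76.3])) body (675, 471.4, 327.8, 19.0, array([31.4, 54.2, 55.6]))
15.45 [473.47329865 324.2168417  200.06163573] [-0.95552252  0.50046958  0.35440801  1.78472227 -0.21498995  0.89429312
  0.88046379] [-1.06244758  0.19913079  0.77427035]
```

View pics/w2.png

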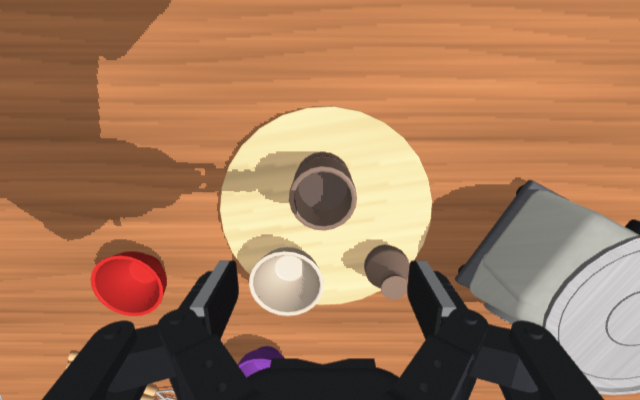

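View pics/w3.png

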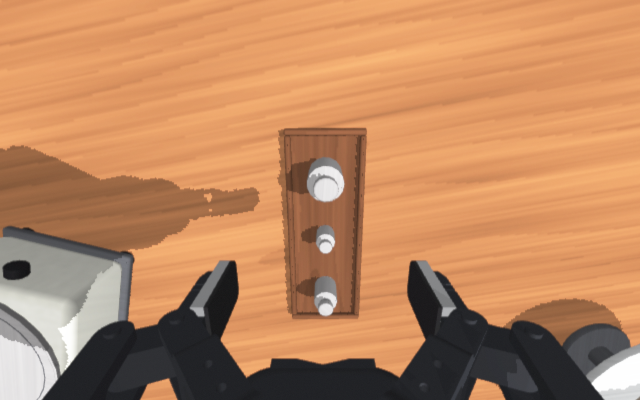

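The w2 view shows the beaker upright and free at (323,195) on the open half of the bat, 50 mm from the centre, with the bowl at (286,283) and the vase at (386,268) unmoved. The w3 view shows the 500 g weight at (325,180), farthest up the tray. Its diameter measures 38 mm and its top is at z ≈ 75.5 mm, so its underside is at about 7.5 mm. Now I'll grasp it.

```bash
python3 - <<'E'
from h import *
movel([472.2,326.3,100],R(79.5),max_speed=120); movel([472.2,326.3,22],max_speed=60); clamp()
s=read_state();print(s["time"],s["eef_pos"],s["finger_gap"],s["ft_force"])
movel([472.2,326.3,120],max_speed=80); s=read_state();print(s["finger_gap"],s["ft_force"])
movel([472.2,326.3,260],max_speed=150); movel([555.4,-24.4,260],max_speed=180)
movel([555.4,-24.4,165],max_speed=80); wait(0.4); s0=read_state()
D=cloud(camera("scene"));q=pts(D,(555,-24),32,195,240);print("w in hand",circ(q))
hit=movel([555.4,-24.4,141],max_speed=12,guard=1.5)
s=read_state();print(hit,s["time"],s["eef_pos"],s["finger_gap"],s0["ft_force"],s["ft_force"])
E
```

```text
18.3917 [472.31012173 326.46870543  22.38476129] 36.502525921376645 [-1.88519928 -0.4677074   7.2305716 ]
36.30001158988634 [-0.51227109  0.05282706 -5.02180683]
w in hand (287, 556.7, -23.7, 31.0, array([195.7, 214.8, 237.8]))
True 26.2167 [555.07542662 -24.34312059 145.31124236] 36.329858278370395 [-4.51191829e-03 -7.45311357e-04 -5.13229195e+00] [ 1.83288831  0.2295202  -2.90902091]
```

```bash
python3 - <<'E'
from h import *
wait(.3); s=read_state();print(s["eef_pos"],s["ft_force"])
f=s["ft_force"][2]; z=s["eef_pos"][2]
z1=max(140.5, z+ (f+0.2)/0.98)   # lower until nearly all weight is carried
movel([555.2,-24.4,z1],max_speed=8); wait(.4); s=read_state();print(z1,s["time"],s["eef_pos"],s["ft_force"])
E
```

```text
[554.77673542 -24.31391271 145.16993324] [ 1.48448622  0.14484781 -1.02360974]
144.32951513188698 27.1917 [555.13612681 -24.40133169 144.31742951] [-1.17950111  0.78396405 -1.68790547]
```

```bash
python3 - <<'E'
from h import *
def F():
    a=[]
    for _ in range(5): wait(.06); a.append(read_state()["ft_force"][2])
    return np.mean(a)
for z in (143.6,143,142.4,141.8):
    movel([555.2,-24.4,z],max_speed=8); f=F(); print(z,f)
    if f>-0.5: break
D=cloud(camera("scene"));q=pts(D,(555,-24.5),84,118,138);print("pan",circ(q),read_state()["time"])
E
```

```text
143.6 -1.4220377975352696
143 -0.4256833526899991
pan (1956, 555.2, -24.6, 83.8, array([124.7, 127.6, 131.3])) 28.325
```

```bash
python3 - <<'E'
from h import *
open_gripper(); wait(.3); movel([555.2,-24.4,290],max_speed=100); wait(.3)
c=camera("wrist"); cv2.imwrite("pics/w4.png",c["image"]); D=cloud(c)
print("knob",circ(pts(D,(555,-24.5),40,183,205)),"body",circ(pts(D,(555,-24.5),40,150,178)),"pan",circ(pts(D,(555,-24.5),100,120,138)))
movel([400,200,350],max_speed=200)
c=camera("scene"); cv2.imwrite("pics/s4.png",cv2.resize(c["image"][120:330,130:520],(780,420),interpolation=2)); D=cloud(c)
print("knob",circ(pts(D,(555,-24.5),40,183,205)),"pan",circ(pts(D,(555,-24.5),100,118,138)),"rim",circ(pts(D,(461,-297),45,85,105)))
print("w200",circ(pts(D,(620,297),33,20,90)),"w100",circ(pts(D,(547,310),33,20,90)),read_state()["time"])
E
```

```text
knob (658, 554.2, -23.6, 12.1, array([188.6, 195.1, 196.3])) body (824, 553.9, -23.6, 18.9, array([154.9, 174.3, 175.8])) pan (18387, 555.2, -23.0, 84.7, array([126.4, 127.6, 131. ]))
knob (84, 556.5, -24.6, 14.3, array([185.4, 193.8, 196.8])) pan (2538, 555.6, -26.9, 86.3, array([124. , 127. , 131.1])) rim (153, 462.4, -298.7, 32.6, array([86.6, 92.8, 97.9]))
w200 (143, 620.7, 297.4, 14.4, array([23.8, 41.9, 58.3])) w100 (80, 546.8, 311.0, 11.2, array([22.3, 34.6, 48. ])) 32.7333
```

View pics/w4.png

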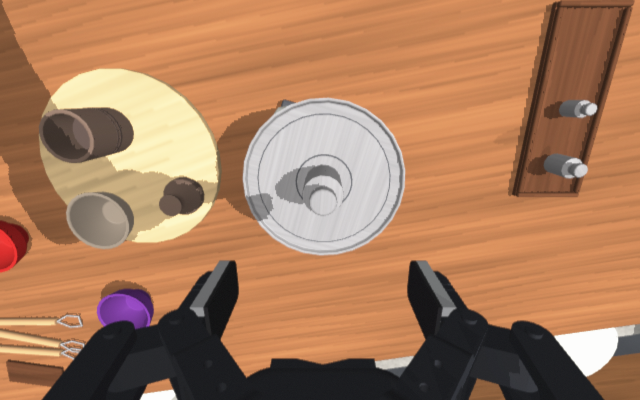

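View pics/s4.png

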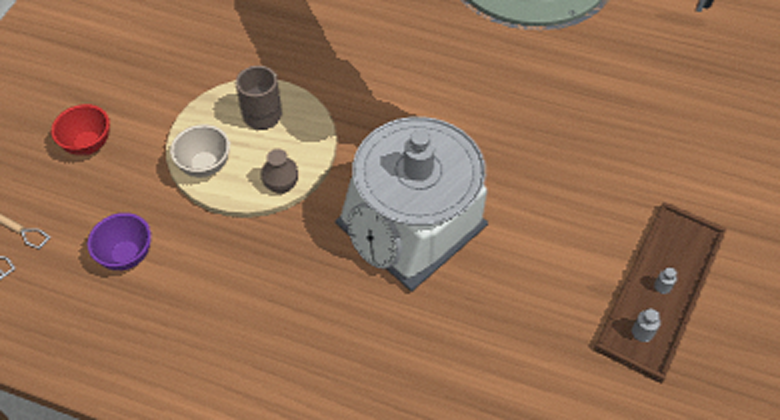

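In the w4 view the weight stands upright at (322,190), inside the ring. The s4 view shows it centred on the pan at (420,165), the beaker upright at (260,100), and the pots and small weights in place. I'm handing in.

```bash
python3 -c "
from workcell import *
finish_job(); print(read_state()['time'])"
```

```text
the job is handed in; nothing more can be done
the job is handed in; nothing more can be done
```

I moved the beaker from the pan to the free half of the bat, then set the 500 g weight in the middle of the bare pan, and handed the job in at about 33 s.

- **Beaker:** it stands upright and released, about 50 mm from the bat centre and clear of both pots.
- **500 g weight:** it stands upright and released inside the engraved ring. It is 1–2.5 mm from the pan centre, depending on the camera. The pan reads about 4.5–5 mm down, as expected for 500 g.
- **Other items:** the two small weights are within about 1 mm of their starting positions. The bowl and vase were within about 1 mm when measured after the beaker was placed, and the last pictures show them still in place.

**Disagreements:** the cameras differ by 1–4 mm on the pan's y position and by about 2–5 mm on the beaker's y position. The wrist force reading was noisy by about 1 N, so I checked by camera that the pan was down about 4.5 mm before letting go of the weight. No check failed; the hand-in gave no verdict.

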